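# Wind down the front jack leg of the supply stand

### The arm

A 6-joint arm with a two-finger parallel gripper is mounted at the origin on a cart in front of the work surface, level with it; the furniture and walls round the work are solid. World frame = base frame: x ahead of the robot, y to its left, z up, the work surface at z = 0. Lengths are in m, angles in rad, forces in N, time in s.
With the tool pointing down it reaches from about 0.3 to 0.875 m from the base axis. Payload 6.4 kg.
Tool frame: the origin (TCP) lies on the centre line of the jaws, within the pads' length; the fingertips stand 25 mm ahead of it and the grasp point (between the pads) lies 6 mm ahead of it; z points along the fingers, y is the line along which they close (so a half turn about z gives the same grasp; the last joint's range is limited). The gripper opens to 85 mm and grips with 20 to 120 N. Pads are 22 mm wide; open, the fingers measure 114 mm over their backs; the gripper's body (76 mm by 85 mm) begins 54 mm behind the grasp point. The pads swing forward as they close: fully open they stand 13 mm farther back than shut.
Start: joints at [0.981, 0.181, 1.607, -0, 1.354, -0.206], TCP at [0.215, 0.533, 0.256] pointing down, gripper open.
Joint ranges: [-2.99, 2.99], [-0.89, 2.07], [0.3, 2.58], [-1.14, 4.28], [0, 2.63], [-3.12, 3.12]. Speed limits (rad/s): [2.57, 2.57, 3.01, 3.14, 3.14, 3.14].

### API

Orientations are given as a unit quaternion [w, x, y, z].
In Python, from bench import get_obs, camera, hand_in, spot_in gives the robot as it stands.
- The arm moves only by the shell command python3 -m jog 'ROWS'. ROWS is JSON, one flat list of numbers, 7 for each row, row after row: the shift along the tool's x, y, z in m, then the turn, a rotation vector about the tool's x, y, z in rad, then the closure, from 0 (fully open) to 1 (shut). A call has 1 to 20 rows; each row is the pose to reach, as a shift and turn from the pose commanded when the call began, along the tool's axes at that moment; what a row does not reach only later rows make up. A row lasts 1/8 s, in which the tool goes at most 62.5 mm and 10.7 degrees, less where a joint would pass 70% of its speed; a pose out of reach is approached as far as the arm can. A call with a gripper value outside its range is refused whole. The fingers move at their own pace and stop on an object; the grip force is fixed at half the most. Time passes only in rows, so rows that repeat a pose let the fingers close. It gives the time, the measured TCP pose, the force, the opening and the grip force at its end, in the units of the state.
- get_obs(): the state, without advancing time (a new reading comes with each control period).
- camera(name): name is "scene" or "side" or "wrist"; returns a dict with "frame" (480x640x3 uint8, red, green, blue), "mtx" (3x3 intrinsics, pixels), "extrinsics" (4x4, takes a point from camera to world coordinates). Camera axes: x right, y up, looking along -z (the intrinsics and any distortion apply to the point x, -y, -z); pixel columns grow to the right and rows downward; lengths in m; the calibration is good to about 2 mm. A picture is of the moment at which its call begins. There is no depth.
- hand_in(): hands the job in; it is judged then, once.
Trained networks look in a picture, given as the dict that the camera call returned (one of the last four; its "shot" number tells which), for a name from the list of things; names that differ only in an ending like _2 or _b are one class to them, and where a whole thing is asked for, a point or a joint stands for the part that bears it (a point fixed in the world has none). Each returns a list of dicts, best first, with "confidence" (0 to 1); they miss things now and then, are a little off and sometimes report something else, mostly with a low value. They report only what shows in the picture. A call takes as long as a camera call.
- spot_in(picture, name): "xyz" ([x, y, z] in m, in world coordinates, good to about 4 mm: the middle of the surface that is visible of it).
The state is a dict: "time_s": time; "q": joint angles; "dq": joint speeds; "joint_efforts": joint torques, N m; "eef_pos": TCP position; "eef_rot": TCP orientation; "wrist_force": force on the tool from outside, world axes, zero at the start; "torque": the same for the moment, N m; "opening": opening from 0.0 (shut) to 1.0 (fully open); "grasp_force": force on a finger pad.
Only numpy, scipy, OpenCV 4.12 (cv2) and the standard library are available. Lean on these libraries where they do the work, as an engineer would, in place of code of your own. Each camera call takes 0.05 s, during which the arm holds its last target. There are 200 camera calls.

### The job

Slide the loose steel foot plate by its yellow handle until its disc lies centred under the raised foot of the supply stand's front leg, and let go of it. Then wind the red crank grip clockwise (seen from above) until the foot stands firmly on the plate: the crank, even to turn until then, should end up about half as heavy again to turn; stop there, well before it is twice as heavy, and let go. Leave the things on the stand where they are.

Things in the scene. Friction and masses are not known exactly. Their poses are not given: they have to be found in the camera images.
- stand: fixed white three-legged supply stand; origin on the worktop, on the upright axis of its front jack leg; x points from the jack to the deck behind it, z up. Deck 240 x 300 mm, from 90 to 330 mm along x, rim top 124 mm high. Jack housing at most 52 mm across, top 134 mm high; it and the deck are solid
- foot_plate: loose steel disc with a black rubber top, 76 mm across, 12 mm thick, 0.45 kg; origin under the disc's centre, z up. A flat bar 14 mm wide and 8 mm high runs from it along its own -y to an upright yellow handle tab
- plate_handle (a point): grasp point on the foot plate's yellow handle tab, 34 mm above the plate's underside and 150 mm along the plate's -y from its centre; the tab is 14 mm thick along the plate's x (pinch it across this), 28 mm along y, from the bar up to 46 mm high
- knob (a point): middle of the red upright crank grip, a sleeve 20 to 22 mm across and 42 mm tall (147 to 190 mm above the worktop) that spins freely on its pin, so it can be held while led round; it circles the jack axis at a radius of 50 mm, height 168 mm; the steel crank arm below it has its top at 146 mm
- jack_axis (a point): point on the jack's upright axis at the height of the crank grip (168 mm). The round jack foot, 40 mm across, hangs on this axis in the air, its underside 21 to 43 mm above the worktop; the exact height differs each time and is not told. A full clockwise turn of the crank lowers it 24 mm. The foot gives on a stiff rubber buffer (about 30 N per mm)
- crank (a joint): crank angle in rad, grows clockwise seen from above (which lowers the foot); at 0 the grip lies on the stand's -x side of the axis. Its stiff gear needs 0.45 N m to turn free, about 9 N at the grip while moving (less while held still), and stays where it is left; with the foot on the plate each 13 N of foot load adds about 1 N at the grip
- tissue_pack: tissue box 111 x 226 x 105 mm standing on the deck; leave alone
- pot_1: white pot 90 mm across, 32 mm high, on the deck; leave alone
- pot_2: white pot 84 mm across, 27 mm high, on the deck; leave alone

How it is judged:
By the outcome, as a careful person would: the job done as asked, in the order asked, and still so for the second after the job is handed in, with the robot touching nothing.
It also fails if it takes over 64 s, if anything falls off the work surface, if the arm or the gripper's body presses on something with over 40 N, if the wrist force passes 120 N, or if a joint passes its speed limit or range.

## Working session

There is one attempt and no reset: what is moved stays moved. The work goes in short steps, Python scripts to look and compute and a shell command to move; the robot and the scene stay as the last step left them, time stands still between calls to the robot, and variables do not carry over. Pictures are saved under pics/ and viewed, at most 10 in all, crops included, and the job is handed in when it is done.

```bash
mkdir -p pics; ls; cat > h.py <<'E'
import numpy as np, cv2, json
from scipy.spatial.transform import Rotation as R
from bench import get_obs, camera, hand_in, spot_in
def save(p,n): cv2.imwrite(f'pics/{n}.png',p["frame"][:,:,::-1])
def tool():
    o=get_obs(); q=o["eef_rot"]; return np.array(o["eef_pos"]),R.from_quat([q[1],q[2],q[3],q[0]])
def ray(p,u,v,z):
    "pixel -> world at height z"
    K=np.array(p["mtx"]);E=np.array(p["extrinsics"])
    d=np.linalg.inv(K)@[u,v,1]; d=E[:3,:3]@(d*[1,-1,-1]); c=E[:3,3]
    return c+d*(z-c[2])/d[2]
def proj(p,X):
    K=np.array(p["mtx"]);E=np.array(p["extrinsics"])
    x=E[:3,:3].T@(np.array(X)-E[:3,3]); x=K@(x*[1,-1,-1]); return x[:2]/x[2]
E
python3 - <<'E'
from h import *
print(get_obs())
for n in ["scene","side","wrist"]:
    p=camera(n); save(p,n+"0"); print(n,[k for k in p],np.round(p["extrinsics"],3).tolist())
    for t in ["foot_plate","plate_handle","knob","stand","crank","jack_axis"]:
        try: print(t,[(np.round(d["xyz"],3).tolist(),round(d["confidence"],2)) for d in spot_in(p,t)[:3]])
        except Exception as e: print(t,e)
E
```

```text
pics
{'time_s': 0.0, 'q': array([ 9.80698034e-01,  1.81545503e-01,  1.60798160e+00, -1.51254512e-05,
        1.35374655e+00, -2.06300545e-01]), 'dq': array([ 9.30553019e-04, -1.23948621e-03, -9.61142083e-05, -9.37932771e-04,
       -5.68713214e-04,  8.34441818e-04]), 'joint_efforts': array([-1.17069198e-04, -4.44844615e+01, -3.51356363e+01, -2.97224688e-05,
        8.50566983e-03,  2.50024065e-06]), 'eef_pos': array([0.21501939, 0.53276332, 0.25539434]), 'eef_rot': array([-3.19105598e-04,  1.90721584e-01,  9.81643811e-01, -7.77603345e-04]), 'wrist_force': array([ 0.07342557, -0.32696591, -0.19159957]), 'torque': array([-0.01825851,  0.04287977,  0.01029169]), 'grasp_force': 0.0, 'opening': 1.0023469112282637}
scene ['frame', 'mtx', 'extrinsics', 'shot'] [[0.595, 0.385, -0.706, -0.117], [-0.804, 0.278, -0.526, -0.741], [-0.006, 0.88, 0.475, 0.603], [0.0, 0.0, 0.0, 1.0]]
foot_plate [([0.492, -0.336, 0.014], 0.63)]
plate_handle [([0.489, -0.333, 0.012], 0.68)]
knob [([0.439, -0.166, 0.176], 0.75)]
stand [([0.584, -0.188, 0.112], 0.77)]
crank [([0.453, -0.17, 0.15], 0.77)]
jack_axis [([0.587, -0.191, 0.113], 0.94)]
side ['frame', 'mtx', 'extrinsics', 'shot'] [[-0.934, 0.138, -0.331, 0.284], [-0.358, -0.408, 0.84, 0.555], [-0.019, 0.902, 0.43, 0.506], [0.0, 0.0, 0.0, 1.0]]
foot_plate [([0.481, -0.301, 0.011], 0.94)]
plate_handle [([0.486, -0.294, 0.01], 0.7)]
knob [([0.447, -0.147, 0.17], 0.97), ([0.453, -0.152, 0.148], 0.52)]
stand [([0.589, -0.16, 0.108], 0.87)]
crank [([0.451, -0.15, 0.15], 0.77)]
jack_axis [([0.589, -0.16, 0.111], 0.68), ([0.485, -0.301, 0.012], 0.52)]
wrist ['frame', 'mtx', 'extrinsics', 'shot'] [[0.375, -0.885, -0.276, 0.146], [0.927, 0.358, 0.112, 0.561], [-0.0, -0.298, 0.955, 0.373], [0.0, 0.0, 0.0, 1.0]]
foot_plate []
plate_handle []
knob []
stand []
crank []
jack_axis []
```

View pics/scene0.png

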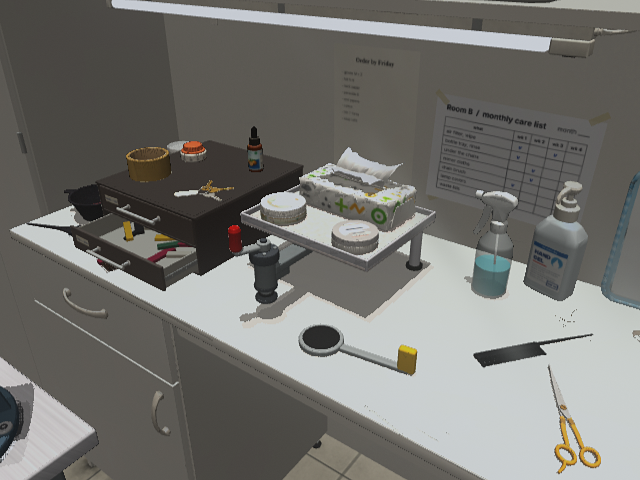

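View pics/side0.png

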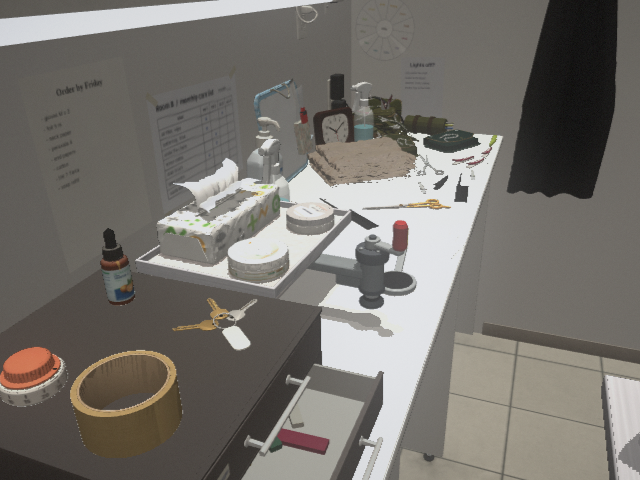

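Scene: disc at about (322,340), yellow tab at (407,358), jack top at (264,241), foot at (265,297), knob at (235,238). Side: knob (400,235), jack top (372,242), foot (371,300).

```bash
python3 - <<'E'
from h import *
def blobs(p,hs,name,roi):
    h=cv2.cvtColor(p["frame"],cv2.COLOR_RGB2HSV); m=np.zeros(h.shape[:2],np.uint8)
    for a,b in hs: m|=cv2.inRange(h,(a,120,60),(b,255,255))
    x0,y0,x1,y1=roi; k=np.zeros_like(m);k[y0:y1,x0:x1]=m[y0:y1,x0:x1]
    ys,xs=np.nonzero(k); print(name,len(xs),xs.mean(),ys.mean(),xs.min(),xs.max(),ys.min(),ys.max()); return xs.mean(),ys.mean()
s=camera("scene");d=camera("side")
red=[(0,8),(172,180)]
print(ray(s,*blobs(s,red,'knob s',(215,210,255,265)),.168))
print(ray(d,*blobs(d,red,'knob d',(385,210,415,260)),.168))
u=blobs(s,[(20,35)],'tab s',(385,335,425,385)); print(ray(s,*u,.03))
print('tabtop',ray(s,408,349,.046))
# disc: rubber ellipse dark
for p,roi,n in((s,(298,318,346,362),'s'),):
    g=cv2.cvtColor(p["frame"],cv2.COLOR_RGB2GRAY); x0,y0,x1,y1=roi
    m=(g[y0:y1,x0:x1]<70).astype(np.uint8); c=max(cv2.findContours(m,0,1)[0],key=cv2.contourArea)
    e=cv2.fitEllipse(c); print(e); print('disc',n,ray(p,e[0][0]+x0,e[0][1]+y0,.012))
print('jack top',ray(s,264,241,.134),ray(d,372,242,.134))
print('jack low',ray(s,265,297,.03),ray(d,371,300,.03))
big=np.hstack([cv2.resize(s["frame"][200:380,210:430],(0,0),fx=2,fy=2,interpolation=2),cv2.resize(d["frame"][205:325,330:420],(270,360))]); 
cv2.imwrite('pics/crop.png',big[:,:,::-1])
E
```

```text
knob s 303 234.2970297029703 238.15181518151815 228 241 225 251
[ 0.44746295 -0.15804613  0.168     ]
knob d 50 400.6 223.34 395 405 221 228
[ 0.45524693 -0.19793423  0.168     ]
tab s 452 406.7278761061947 358.9225663716814 397 416 345 373
[ 0.49967323 -0.45510717  0.03      ]
tabtop [ 0.50365269 -0.45384411  0.046     ]
((22.80815315246582, 19.034496307373047), (22.423320770263672, 36.39617919921875), 89.92798614501953)
disc s [ 0.48350447 -0.30496661  0.012     ]
jack top [ 0.51420381 -0.16143655  0.134     ] [ 0.49696899 -0.19012054  0.134     ]
jack low [ 0.49802878 -0.17118191  0.03      ] [ 0.49646359 -0.18942282  0.03      ]
```

View pics/crop.png

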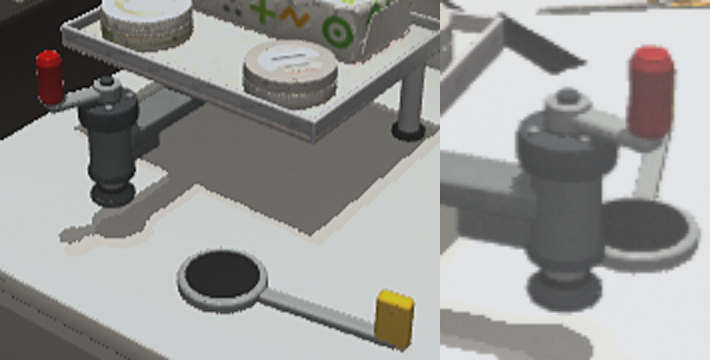

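Enlarged view: in scene pixels, housing top ring centre is at (264.5,252) and foot underside at about (266,298). In side pixels, housing top is at (372.3,250), knob centre at (400,235.7), foot bottom at about (371.7,303), and disc at about (399,280).

```bash
cat >> h.py <<'E'
def tri(obs):
    A=np.zeros((3,3));b=np.zeros(3)
    for p,u,v in obs:
        c=np.array(p["extrinsics"])[:3,3]; d=ray(p,u,v,0)-c; d/=np.linalg.norm(d); M=np.eye(3)-np.outer(d,d); A+=M;b+=M@c
    return np.linalg.solve(A,b)
E
python3 - <<'E'
from h import *
s=camera("scene");d=camera("side")
for n,a,b,z in (('house',(264.5,252),(372.3,250),.134),('hub',(263.5,242.5),(372.7,237.5),.155),('knob',(234.7,238),(400.3,235.7),.168),('foot',(266,299),(371.7,303),.03),('disc',(321.3,337.5),(398.5,280.5),.012)):
    print(n,tri([(s,*a),(d,*b)]),ray(s,*a,z),ray(d,*b,z))
print(get_obs()["time_s"])
E
```

```text
house [ 0.49372592 -0.17921893  0.12671397] [ 0.48586671 -0.18719056  0.134     ] [ 0.48869602 -0.16372371  0.134     ]
hub [ 0.49293777 -0.17977534  0.14673538] [ 0.4816024  -0.19005974  0.155     ] [ 0.48832382 -0.16317286  0.155     ]
knob [ 0.44680311 -0.15845735  0.16740758] [ 0.44822233 -0.15821819  0.168     ] [ 0.44510673 -0.1550037   0.168     ]
foot [ 0.49221553 -0.17852532  0.0317522 ] [ 0.49434672 -0.17672288  0.03      ] [ 0.49279462 -0.18102129  0.03      ]
disc [ 0.48116551 -0.30535183  0.00950794] [ 0.48299736 -0.30634162  0.012     ] [ 0.47705365 -0.29707035  0.012     ]
1.25
```

```bash
cat >> h.py <<'E'
def rel(X,yaw=None):
    "shift in tool axes and z-turn to reach world X with tool-y yaw (deg)"
    p,r=tool(); s=r.inv().apply(np.array(X)-p); y=r.apply([0,1,0]); a=np.degrees(np.arctan2(y[1],y[0]))
    return np.round(s,4), None if yaw is None else round(-np.radians((yaw-a+90)%180-90),3), r.apply([0,0,1]).round(3), round(a,1)
E
python3 - <<'E'
from h import *
s=camera("scene")
print('deck corners',ray(s,241,215,.124),ray(s,366.5,265,.124),ray(s,434,213,.124))
p,_=tool()
print(rel([p[0],p[1],.36])); print(rel([.503,-.454,.30],8.1)); print(rel([.503,-.454,.15],8.1))
E
```

```text
deck corners [ 0.58035456 -0.04455345  0.124     ] [ 0.56444397 -0.33871733  0.124     ] [ 0.80572106 -0.3420945   0.124     ]
(array([-0.    ,  0.    , -0.1037]), None, array([ 0.,  0., -1.]), np.float64(68.0))
(array([-0.6365, -0.8076, -0.0437]), np.float64(1.046), array([ 0.,  0., -1.]), np.float64(68.0))
(array([-0.6364, -0.8076,  0.1063]), np.float64(1.046), array([ 0.,  0., -1.]), np.float64(68.0))
```

```bash
python3 -m jog '[0,0,-0.06,0,0,0,0, -0.03,-0.04,-0.1,0,0,0.1,0, -0.64,-0.81,-0.1,0,0,1.05,0,-0.64,-0.81,-0.1,0,0,1.05,0,-0.64,-0.81,-0.1,0,0,1.05,0,-0.64,-0.81,-0.1,0,0,1.05,0,-0.64,-0.81,-0.1,0,0,1.05,0,-0.64,-0.81,-0.1,0,0,1.05,0,-0.64,-0.81,-0.1,0,0,1.05,0,-0.64,-0.81,-0.1,0,0,1.05,0,-0.64,-0.81,-0.1,0,0,1.05,0,-0.64,-0.81,-0.1,0,0,1.05,0,-0.64,-0.81,-0.1,0,0,1.05,0,-0.64,-0.81,-0.1,0,0,1.05,0,-0.64,-0.81,-0.1,0,0,1.05,0,-0.64,-0.81,-0.1,0,0,1.05,0,-0.64,-0.81,-0.1,0,0,1.05,0,-0.64,-0.81,-0.05,0,0,1.05,0,-0.64,-0.81,0,0,0,1.05,0,-0.64,-0.81,0.05,0,0,1.05,0]'
python3 - <<'E'
from h import *
w=camera("wrist");save(w,"w1")
for t in ["plate_handle","foot_plate"]: print(t,[(np.round(d["xyz"],3).tolist(),round(d["confidence"],2)) for d in spot_in(w,t)[:2]])
print(proj(w,[.503,-.454,.046]),proj(w,[.482,-.306,.012]))
E
```

```text
time_s: 3.8
eef_pos: [0.505, -0.4582, 0.2038]
eef_rot: [-0.0, 0.657, 0.753, 0.0]
wrist_force: [0.5, -1.0, -0.0]
opening: 0.997
grasp_force: 0.0
plate_handle [([0.492, -0.317, 0.014], 0.69)]
foot_plate [([0.49, -0.319, 0.011], 0.81)]
[311.89650263 221.05268028] [310.74071542  28.61851871]
```

View pics/w1.png

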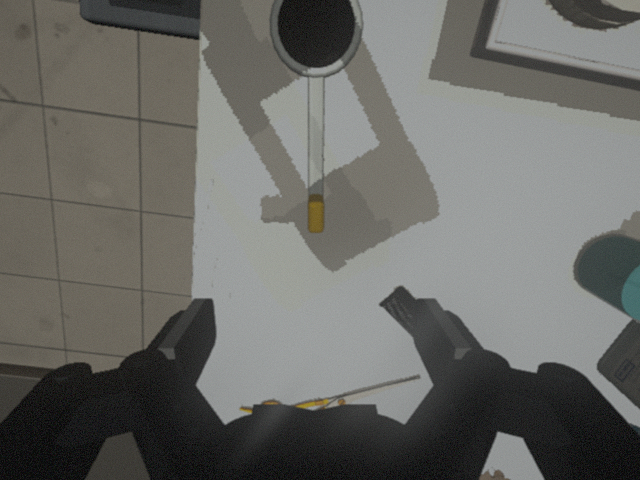

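Wrist view: tab at (316,215), bar straight up the image (aligned), disc centre at about (317,30), deck corner upper right; gripper aligned in yaw.

```bash
python3 - <<'E'
from h import *
w=camera("wrist"); 
g=w["frame"]; h=cv2.cvtColor(g,cv2.COLOR_RGB2HSV); m=cv2.inRange(h,(18,120,60),(36,255,255)); m[260:]=0; ys,xs=np.nonzero(m); print(xs.min(),xs.max(),ys.min(),ys.max())
t=ray(w,316,(ys.min()+ys.max())/2-1,.04)
d=ray(w,317,30,.012); print(t,d,np.hypot(*(t-d)[:2]))
a=np.degrees(np.arctan2((d-t)[1],(d-t)[0]))-90; print(a)
print(rel([t[0],t[1],.042],a))
E
```

```text
310 324 199 235
[ 0.50445158 -0.44751366  0.04      ] [ 0.48529664 -0.30318962  0.012     ] 0.14558963477020923
7.560211703776815
(array([0.0098, 0.0005, 0.1645]), np.float64(0.005), array([-0.001,  0.001, -1.   ]), np.float64(7.9))
```

```bash
python3 -m jog '[0.007,0.0005,0.06,0,0,0,0, 0.007,0.0005,0.12,0,0,0,0, 0.007,0.0005,0.15,0,0,0,0, 0.007,0.0005,0.162,0,0,0,0, 0.007,0.0005,0.162,0,0,0,0.3, 0.007,0.0005,0.162,0,0,0,1,0.007,0.0005,0.162,0,0,0,1,0.007,0.0005,0.162,0,0,0,1,0.007,0.0005,0.162,0,0,0,1,0.007,0.0005,0.162,0,0,0,1,0.007,0.0005,0.162,0,0,0,1,0.007,0.0005,0.162,0,0,0,1]'
python3 - <<'E'
from h import *
w=camera("wrist");s=camera("scene")
print(tool()[0])
cv2.imwrite('pics/grasp.png',np.vstack([cv2.resize(w["frame"],(400,300)),cv2.resize(s["frame"][230:410,230:470],(400,300))])[:,:,::-1])
E
```

```text
time_s: 5.5
eef_pos: [0.5055, -0.4512, 0.0456]
eef_rot: [0.001, 0.657, 0.754, -0.0]
wrist_force: [-0.9, 1.0, 6.0]
opening: 0.151
grasp_force: 59.6
[ 0.50548801 -0.45117533  0.04559855]
```

View pics/grasp.png

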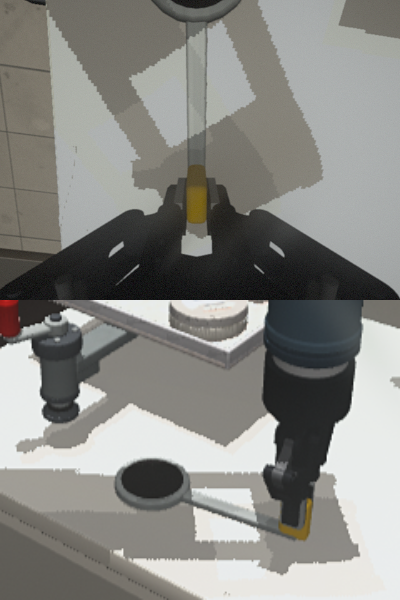

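```bash
python3 -m jog '[0.006,0,-0.001,0,0,0.02,1, 0.018,-0.001,-0.002,0,0,0.05,1, 0.032,-0.003,-0.002,0,0,0.08,1, 0.046,-0.005,-0.002,0,0,0.11,1, 0.06,-0.007,-0.002,0,0,0.14,1, 0.074,-0.009,-0.002,0,0,0.17,1, 0.088,-0.011,-0.002,0,0,0.2,1, 0.102,-0.013,-0.002,0,0,0.23,1, 0.114,-0.014,-0.002,0,0,0.26,1, 0.123,-0.015,-0.002,0,0,0.28,1, 0.127,-0.0154,-0.002,0,0,0.28,1, 0.127,-0.0154,-0.002,0,0,0.28,1, 0.127,-0.0154,-0.002,0,0,0.28,1]'
python3 - <<'E'
from h import *
s=camera("scene");d=camera("side")
a=cv2.resize(s["frame"][225:345,210:330],(0,0),fx=4,fy=4,interpolation=2);b=cv2.resize(d["frame"][220:340,315:425],(0,0),fx=2.75,fy=4,interpolation=2)
b=cv2.resize(d["frame"][230:340,320:399],(316,480)) if 0 else cv2.resize(d["frame"][220:325,330:410],(0,0),fx=4,fy=4,interpolation=2)
b=cv2.copyMakeBorder(b,0,480-b.shape[0],0,0,0)
cv2.imwrite('pics/fit.png',np.hstack([a,b])[:,:,::-1])
E
```

```text
time_s: 7.22
eef_pos: [0.4723, -0.3269, 0.0461]
eef_rot: [-0.0, 0.756, 0.655, -0.0]
wrist_force: [0.1, 0.2, -3.0]
opening: 0.153
grasp_force: 58.4
```

View pics/fit.png

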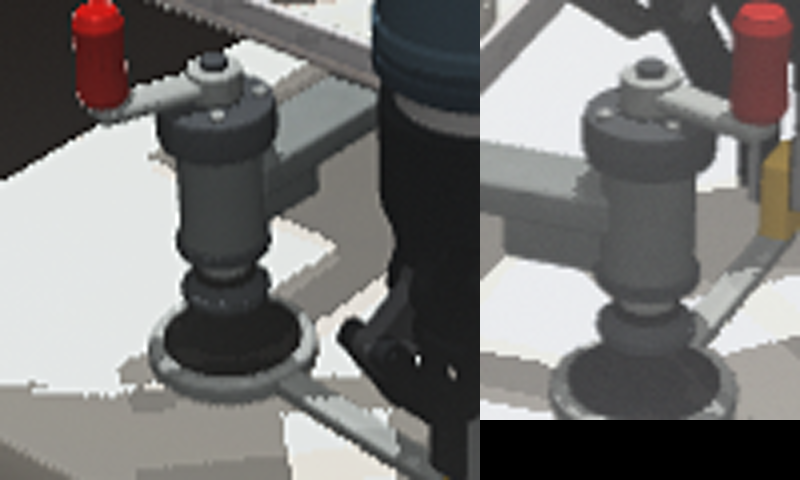

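Scene view: foot underside centre at about (266.2,297.8), disc top centre at about (268.1,310). Side view: foot at (371.8,302.3), disc at about (370.5,315.3); nearly centred.

```bash
python3 - <<'E'
from h import *
s=camera("scene");d=camera("side")
f=tri([(s,266.25,297.75),(d,371.75,302.3)]);p=tri([(s,268.1,310),(d,370.5,315.3)])
print(f,p,f-p)
print('scene z=.012',ray(s,268.1,310,.012),'side',ray(d,370.5,315.3,.012))
# fit circles of rubber: predict 76mm disc outline extremes for check
th=np.linspace(0,2*np.pi,73)
for c,n in((p,'disc'),):
  for cam,off,k in((s,(210,225),4),(d,(330,220),4)):
    o=np.array([(proj(cam,[c[0]+.038*np.cos(t),c[1]+.038*np.sin(t),.012])-off)*k for t in th]); print(n,o.min(0),o.max(0))
for cam,off in((s,(210,225)),(d,(330,220))):
    o=np.array([(proj(cam,[f[0]+.02*np.cos(t),f[1]+.02*np.sin(t),f[2]])-off)*4 for t in th]); print('foot',o.min(0),o.max(0))
t=tool(); y=t[1].apply([0,0,1]); print(t[0]); g=t[0]+.1476*t[1].apply([1,0,0]); print('disc by grasp',g, 'need',rel(t[0]+np.r_[(f-p)[:2],0]))
E
```

```text
[ 0.49256256 -0.1784291   0.03359834] [ 0.49432507 -0.1800287   0.00716313] [-0.00176251  0.0015996   0.02643521]
scene z=.012 [ 0.48981609 -0.18445564  0.012     ] side [ 0.49195154 -0.17255161  0.012     ]
disc [146.21166684 283.48503744] [316.36737251 383.33108629]
disc [ 67.80834805 321.00058321] [256.13909758 423.93983222]
foot [178.59120777 267.06707103] [269.11457097 318.74957697]
foot [115.62941337 301.68441486] [215.93507471 354.75011299]
[ 0.47232137 -0.32696703  0.04617505]
disc by grasp [ 0.49336833 -0.18087532  0.04618115] need (array([ 0.0013, -0.002 ,  0.    ]), None, array([-0.,  0., -1.]), np.float64(-8.2))
```

```bash
python3 -m jog '[0.002,-0.0015,0.0005,0,0,0,1, 0.002,-0.0015,0.001,0,0,0,1, 0.002,-0.0015,0.001,0,0,0,1, 0.002,-0.0015,0.001,0,0,0,0.6, 0.002,-0.0015,0.001,0,0,0,0.5, 0.002,-0.0015,0.001,0,0,0,0.5, 0.002,-0.0015,0.001,0,0,0,0.5, 0.002,-0.0015,-0.01,0,0,0,0.5, 0.002,-0.0015,-0.06,0,0,0,0.5, 0.002,-0.0015,-0.12,0,0,0,0.5, 0.002,-0.0015,-0.18,0,0,0,0.5, 0.002,-0.0015,-0.21,0,0,0,0.5, 0.05,-0.02,-0.21,0,0,0,0.5, 0.1,-0.033,-0.21,0,0,0,0.5, 0.15,-0.045,-0.21,0,0,0,0.5, 0.164,-0.0485,-0.21,0,0,0,0.5, 0.164,-0.0485,-0.21,0,0,0,0.5]'
python3 - <<'E'
from h import *
s=camera("scene");d=camera("side");w=camera("wrist")
print(rel([.447,-.158,.176]))
print([(np.round(x["xyz"],4).tolist(),round(x["confidence"],2)) for x in spot_in(w,"knob")[:2]])
b=cv2.resize(d["frame"][220:340,315:425],(400,300)) 
a=cv2.resize(s["frame"][225:345,210:340],(400,300),interpolation=2)
cv2.imwrite('pics/k.png',np.hstack([np.vstack([a,b]),cv2.resize(w["frame"],(400,300))[:,:] if 0 else cv2.copyMakeBorder(cv2.resize(w["frame"],(400,300)),0,300,0,0,0)])[:,:,::-1])
h=cv2.cvtColor(w["frame"],cv2.COLOR_RGB2HSV); m=cv2.inRange(h,(0,120,60),(8,255,255))|cv2.inRange(h,(172,120,60),(180,255,255)); ys,xs=np.nonzero(m); print(len(xs),xs.min(),xs.max(),ys.min(),ys.max(), proj(w,[.447,-.158,.19]),proj(w,[.447,-.158,.147]),proj(w,[.493,-.179,.155]))
E
```

```text
time_s: 9.55
eef_pos: [0.448, -0.1573, 0.2571]
eef_rot: [0.001, 0.755, 0.655, 0.0]
wrist_force: [0.6, -0.2, -0.8]
opening: 0.501
grasp_force: 0.0
(array([ 0.0008, -0.0012,  0.0806]), None, array([ 0.   , -0.001, -1.   ]), np.float64(-8.3))
[]
116 298 319 246 267 [310.8811588  266.79624398] [311.35287333 243.49065147] [381.55093957 266.57556282]
```

View pics/k.png

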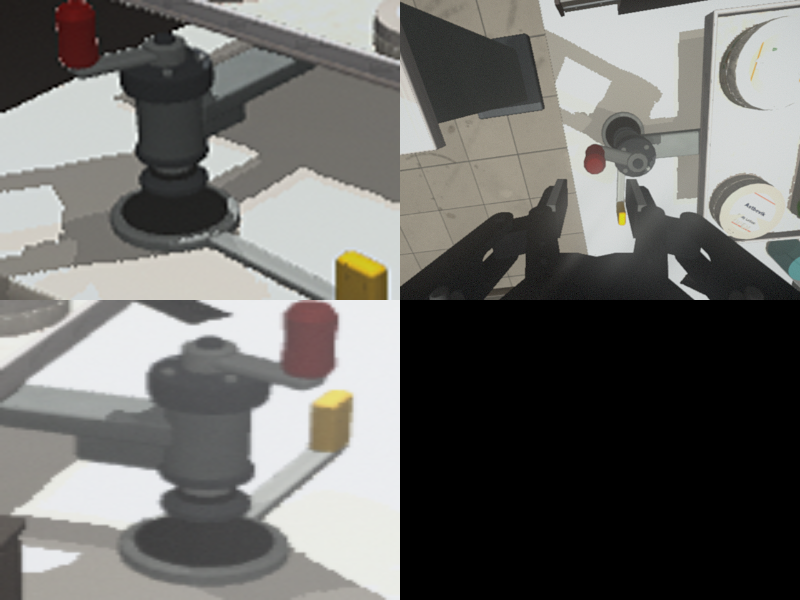

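Disc looks centred under the foot in both views and the plate is released. I'll zoom the wrist view to check the axis.

```bash
python3 - <<'E'
from h import *
w=camera("wrist")
a=cv2.resize(w["frame"][160:310,280:480],(800,600),interpolation=2)
def mk(X,c):
    u,v=(proj(w,X)-[280,160])*4; cv2.circle(a,(int(u),int(v)),5,c,-1); print(X,u,v)
mk([.493,-.179,.157],(0,255,0)); mk([.493,-.179,.134],(0,255,255)); mk([.447,-.158,.19],(255,255,255)); mk([.493,-.179,.012],(255,0,255))
cv2.imwrite('pics/z.png',a[:,:,::-1])
E
```

```text
[0.493, -0.179, 0.157] 410.2976530849478 430.44503021503215
[0.493, -0.179, 0.134] 386.6466737953747 383.53930892205574
[0.447, -0.158, 0.19] 124.7788628599501 426.91803182280296
[0.493, -0.179, 0.012] 307.93851364389593 227.44162779238343
```

View pics/z.png

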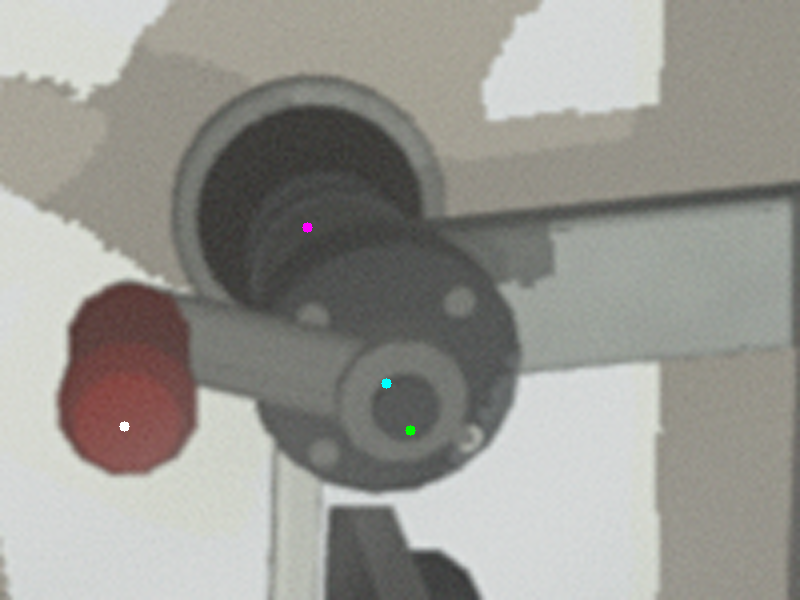

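Wrist zoom: knob top at (127,405) and hub bolt at (406,403) in the crop, both about 4 mm to +y of prediction (camera offset), so their relation fits. The disc sits right. I'll grip the knob.

```bash
python3 -m jog '[0.002,-0.001,0.04,0,0,0,0.5, 0.002,-0.001,0.07,0,0,0,0.5, 0.002,-0.001,0.079,0,0,0,0.5, 0.002,-0.001,0.079,0,0,0,0.5, 0.002,-0.001,0.079,0,0,0,1, 0.002,-0.001,0.079,0,0,0,1, 0.002,-0.001,0.079,0,0,0,1, 0.002,-0.001,0.079,0,0,0,1, 0.002,-0.001,0.079,0,0,0,1]'
python3 - <<'E'
from h import *
p,r=tool(); print(p, get_obs()["wrist_force"].round(2))
f0=np.radians(155)
for t in range(0,361,15):
    f=f0-np.radians(t); d=.05*np.array([np.cos(f)-np.cos(f0),np.sin(f)-np.sin(f0),0]); print(t,r.inv().apply(d).round(4)[:2])
E
```

```text
time_s: 10.92
eef_pos: [0.4469, -0.156, 0.1789]
eef_rot: [0.0, 0.756, 0.655, -0.001]
wrist_force: [-6.3, 0.5, 5.3]
opening: 0.227
grasp_force: 58.6
[ 0.4468856  -0.15600315  0.17891054] [-6.26  0.53  5.33]
0 [0. 0.]
15 [0.0119 0.0054]
30 [0.022  0.0136]
45 [0.0296 0.0243]
60 [0.0342 0.0365]
75 [0.0355 0.0495]
90 [0.0334 0.0623]
105 [0.028  0.0742]
120 [0.0197 0.0843]
135 [0.0091 0.0919]
150 [-0.0031  0.0965]
165 [-0.0161  0.0978]
180 [-0.0289  0.0957]
195 [-0.0408  0.0903]
210 [-0.0509  0.0821]
225 [-0.0585  0.0715]
240 [-0.0632  0.0593]
255 [-0.0644  0.0463]
270 [-0.0623  0.0334]
285 [-0.057   0.0215]
300 [-0.0487  0.0114]
315 [-0.0381  0.0038]
330 [-0.0259 -0.0008]
345 [-0.0129 -0.0021]
360 [-0. -0.]
```

```bash
python3 -m jog '[0.006,0.0025,0,0,0,0,1, 0.0119,0.0054,0,0,0,0,1, 0.017,0.0092,0,0,0,0,1, 0.022,0.0136,0,0,0,0,1, 0.026,0.0187,0,0,0,0,1, 0.0296,0.0243,0,0,0,0,1, 0.0322,0.0303,0,0,0,0,1, 0.0342,0.0365,0,0,0,0,1]'
python3 - <<'E'
from h import *
o=get_obs();print(o["wrist_force"].round(2),o["eef_pos"].round(4),o["opening"])
E
```

```text
time_s: 11.92
eef_pos: [0.4872, -0.1257, 0.1788]
eef_rot: [-0.001, 0.756, 0.655, -0.0]
wrist_force: [-10.0, 5.1, 9.7]
opening: 0.229
grasp_force: 59.2
[-10.04   5.1    9.67] [ 0.4872 -0.1257  0.1788] 0.228561555730248
```

```bash
cat > t.py <<'E'
from h import *
import sys
f=np.radians(155-float(sys.argv[1])); o=get_obs(); F=o["wrist_force"]
print('resist',round(-(F[0]*np.sin(f)-F[1]*np.cos(f)),2),'radial out',round(F[0]*np.cos(f)+F[1]*np.sin(f),2),'Fz',F[2].round(1),o["eef_pos"].round(4),o["time_s"])
E
python3 -m jog '[0.0013,0.013,0,0,0,0,1, 0.0005,0.0195,0,0,0,0,1, -0.0008,0.0258,0,0,0,0,1, -0.003,0.0318,0,0,0,0,1, -0.0062,0.0377,0,0,0,0,1, -0.01,0.0429,0,0,0,0,1, -0.0145,0.0478,0,0,0,0,1, -0.0196,0.052,0,0,0,0,1, -0.0251,0.0554,0,0,0,0,1,-0.031,0.0581,0,0,0,0,1, -0.0373,0.06,0,0,0,0,1]'; python3 t.py 150
```

```text
time_s: 13.3
eef_pos: [0.5427, -0.1707, 0.1789]
eef_rot: [-0.001, 0.756, 0.655, 0.001]
wrist_force: [-3.1, 7.0, 5.5]
opening: 0.229
grasp_force: 58.7
resist 7.28 radial out -2.52 Fz 5.5 [ 0.5427 -0.1707  0.1789] 13.3
```

```bash
python3 -m jog '[-0.006,0.001,0,0,0,0,1, -0.0122,0.0013,0,0,0,0,1, -0.0185,0.0006,0,0,0,0,1, -0.0245,-0.0008,0,0,0,0,1, -0.0305,-0.0031,0,0,0,0,1, -0.0362,-0.0062,0,0,0,0,1, -0.0415,-0.01,0,0,0,0,1, -0.0463,-0.0144,0,0,0,0,1, -0.0504,-0.0194,0,0,0,0,1, -0.0539,-0.025,0,0,0,0,1, -0.0566,-0.031,0,0,0,0,1, -0.0586,-0.0372,0,0,0,0,1]'; python3 t.py 240
```

```text
time_s: 14.8
eef_pos: [0.4993, -0.2249, 0.179]
eef_rot: [0.002, 0.756, 0.655, 0.002]
wrist_force: [7.5, 3.2, -1.9]
opening: 0.226
grasp_force: 58.5
resist 7.79 radial out -2.53 Fz -1.9 [ 0.4993 -0.2249  0.179 ] 14.8
```

```bash
python3 -m jog '[-0.001,-0.0065,0,0,0,0,1, -0.0012,-0.013,0,0,0,0,1, -0.0006,-0.0195,0,0,0,0,1, 0.0009,-0.0259,0,0,0,0,1]'; python3 t.py 270
python3 -m jog '[0.0032,-0.0321,0,0,0,0,1]' >/dev/null; python3 t.py 277
python3 - <<'E'
from h import *
s=camera("scene");d=camera("side")
a=cv2.resize(s["frame"][255:335,225:305],(400,400),interpolation=2);b=cv2.resize(d["frame"][260:340,330:410],(400,400),interpolation=2)
cv2.imwrite('pics/c.png',np.hstack([a,b])[:,:,::-1])
E
```

```text
time_s: 15.3
eef_pos: [0.4737, -0.2215, 0.1791]
eef_rot: [0.003, 0.756, 0.655, 0.001]
wrist_force: [8.0, -2.6, -4.4]
opening: 0.23
grasp_force: 58.6
resist 8.36 radial out -1.08 Fz -4.4 [ 0.4737 -0.2215  0.1791] 15.3
resist 36.41 radial out -67.52 Fz -16.0 [ 0.4484 -0.2083  0.1793] 15.425
```

View pics/c.png

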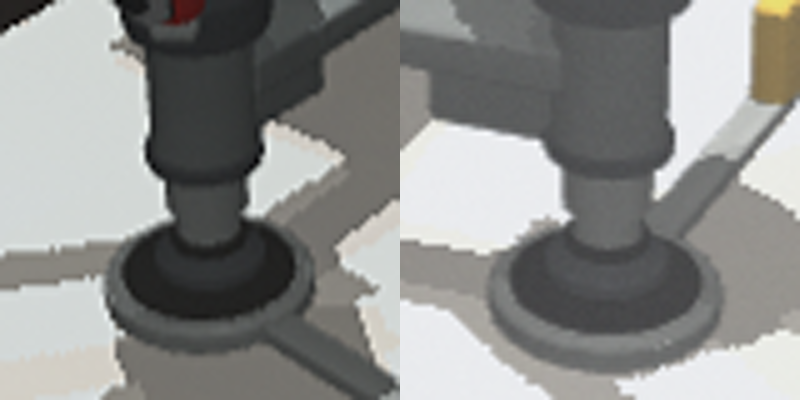

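The last row was my mistake: I measured it from the wrong pose, so the grip was pulled outwards (68 N, under the limit). The picture shows the foot almost on the disc and centred in both views. I'll bring the command back onto the circle.

```bash
python3 -m jog '[0.0096,0.0095,0,0,0,0,1,0.0096,0.0095,0,0,0,0,1]'; python3 - <<'E'
from h import *
p,_=tool(); c=np.array([.4931,-.1755]); v=p[:2]-c; print('r',np.hypot(*v),'phi',np.degrees(np.arctan2(v[1],v[0])))
E
python3 t.py 298
```

```text
time_s: 15.78
eef_pos: [0.4493, -0.2055, 0.1792]
eef_rot: [-0.0, 0.755, 0.656, -0.003]
wrist_force: [-14.4, -2.1, 12.5]
opening: 0.228
grasp_force: 63.6
r 0.05312405989446035 phi -145.58979282161823
resist -6.98 radial out 12.83 Fz 12.5 [ 0.4493 -0.2055  0.1792] 15.775
```

```bash
cat > t2.py <<'E'
from h import *
o=get_obs(); F=o["wrist_force"]; p=o["eef_pos"]; c=np.array([.4931,-.1755-.004]); v=p[:2]-c; f=np.arctan2(v[1],v[0])
print('phi',np.degrees(f).round(1),'r',np.hypot(*v).round(4),'resist',round(-(F[0]*np.sin(f)-F[1]*np.cos(f)),2),'rad',round(F[0]*np.cos(f)+F[1]*np.sin(f),2),p.round(4))
_,r=tool()
for a in (4,8,12,16):
    g=f-np.radians(a); print(a,r.inv().apply([.05*(np.cos(g)-np.cos(f)),.05*(np.sin(g)-np.sin(f)),0]).round(4)[:2])
print('out 1mm',r.inv().apply([.001*np.cos(f),.001*np.sin(f),0]).round(5)[:2],'back 1mm',r.inv().apply([-.001*np.sin(f),.001*np.cos(f),0]).round(5)[:2])
E
python3 -m jog '[0.0018,-0.0041,0,0,0,0,1,0.0051,-0.0064,0,0,0,0,1]'>/dev/null; python3 t2.py
```

```text
phi -154.9 r 0.0514 resist 7.99 rad 1.71 [ 0.4465 -0.2013  0.1793]
4 [ 0.003  -0.0018]
8 [ 0.0061 -0.0034]
12 [ 0.0093 -0.0048]
16 [ 0.0126 -0.0059]
out 1mm [-0.00055 -0.00084] back 1mm [-0.00084  0.00055]
```

```bash
python3 -m jog '[0.003,-0.0018,0,0,0,0,1,0.0061,-0.0034,0,0,0,0,1]'>/dev/null; python3 t2.py
```

```text
phi -162.7 r 0.0514 resist 9.2 rad -0.05 [ 0.444  -0.1948  0.1793]
4 [ 0.0032 -0.0014]
8 [ 0.0065 -0.0026]
12 [ 0.0099 -0.0035]
16 [ 0.0133 -0.0042]
out 1mm [-0.00043 -0.0009 ] back 1mm [-0.0009   0.00043]
```

```bash
python3 -m jog '[0.0032,-0.0014,0,0,0,0,1,0.0065,-0.0026,0,0,0,0,1]'>/dev/null; python3 t2.py
```

```text
phi -170.5 r 0.0513 resist 8.36 rad -0.36 [ 0.4425 -0.1879  0.1793]
4 [ 0.0034 -0.0009]
8 [ 0.0068 -0.0016]
12 [ 0.0102 -0.0021]
16 [ 0.0137 -0.0023]
out 1mm [-0.0003  -0.00095] back 1mm [-0.00095  0.0003 ]
```

```bash
python3 -m jog '[0.0034,-0.0009,0,0,0,0,1,0.0068,-0.0016,0,0,0,0,1]'>/dev/null; python3 t2.py
```

```text
phi -178.3 r 0.0513 resist 8.96 rad -2.07 [ 0.4419 -0.181   0.1793]
4 [ 0.0035 -0.0005]
8 [ 0.0069 -0.0007]
12 [ 0.0104 -0.0007]
16 [ 0.0139 -0.0005]
out 1mm [-0.00017 -0.00099] back 1mm [-0.00099  0.00017]
```

```bash
python3 -m jog '[0.0035,-0.0004,0,0,0,0,1,0.007,-0.0006,0,0,0,0,1]'>/dev/null; python3 t2.py
```

```text
phi 173.8 r 0.0512 resist 8.22 rad -2.34 [ 0.4422 -0.174   0.1793]
4 [ 0.0035 -0.    ]
8 [0.007  0.0002]
12 [0.0104 0.0007]
16 [0.0138 0.0014]
out 1mm [-4.e-05 -1.e-03] back 1mm [-1.e-03  4.e-05]
```

```bash
python3 -m jog '[0.0035,0,0,0,0,0,1,0.007,0.0002,0,0,0,0,1,0.0104,0.0007,0,0,0,0,1]'>/dev/null; python3 t2.py
```

```text
phi 162.7 r 0.051 resist 11.36 rad -3.94 [ 0.4444 -0.1643  0.1793]
4 [0.0034 0.0007]
8 [0.0068 0.0016]
12 [0.0101 0.0027]
16 [0.0133 0.0041]
out 1mm [ 0.00016 -0.00099] back 1mm [-0.00099 -0.00016]
```

```bash
python3 -m jog '[0.0034,0.001,0,0,0,0,1,0.0068,0.002,0,0,0,0,1]'>/dev/null; python3 t2.py
```

```text
phi 155.1 r 0.0508 resist 12.7 rad -3.75 [ 0.447  -0.1581  0.1793]
4 [0.0033 0.0011]
8 [0.0065 0.0025]
12 [0.0096 0.004 ]
16 [0.0126 0.0058]
out 1mm [ 0.00029 -0.00096] back 1mm [-0.00096 -0.00029]
```

```bash
python3 -m jog '[0.0016,0.0005,0,0,0,0,1,0.0033,0.0012,0,0,0,0,1]'>/dev/null; python3 t2.py
```

```text
phi 151.5 r 0.0508 resist 13.29 rad -5.34 [ 0.4485 -0.1553  0.1793]
4 [0.0032 0.0013]
8 [0.0064 0.0029]
12 [0.0094 0.0046]
16 [0.0122 0.0066]
out 1mm [ 0.00035 -0.00094] back 1mm [-0.00094 -0.00035]
```

```bash
python3 -m jog '[-0.0022,0,0,0,0,0,1, -0.0022,0,0,0,0,0,1, -0.0022,0,0,0,0,0,0.5, -0.0022,0,0,0,0,0,0.45, -0.0022,0,0,0,0,0,0.45, -0.0022,0,0,0,0,0,0.45, -0.0022,0,-0.02,0,0,0,0.45, -0.0022,0,-0.06,0,0,0,0.45, -0.0022,0,-0.11,0,0,0,0.45, -0.0022,0,-0.15,0,0,0,0.45, -0.0022,-0.05,-0.16,0,0,0,0.45, -0.0022,-0.09,-0.16,0,0,0,0.45, -0.0022,-0.09,-0.16,0,0,0,0.45]'
python3 - <<'E'
from h import *
s=camera("scene");d=camera("side")
a=cv2.resize(s["frame"][215:375,210:410],(400,320),interpolation=2);b=cv2.resize(d["frame"][215:343,330:490],(400,320),interpolation=2)
cv2.imwrite('pics/fin.png',np.hstack([a,b])[:,:,::-1])
print([(np.round(x["xyz"],4).tolist(),round(x["confidence"],2)) for x in spot_in(s,"knob")[:1]])
E
```

```text
time_s: 19.52
eef_pos: [0.357, -0.1404, 0.3376]
eef_rot: [0.001, 0.756, 0.654, 0.0]
wrist_force: [0.4, -0.8, -0.1]
opening: 0.55
grasp_force: 0.0
[([0.4411, -0.1601, 0.1733], 0.76)]
```

View pics/fin.png

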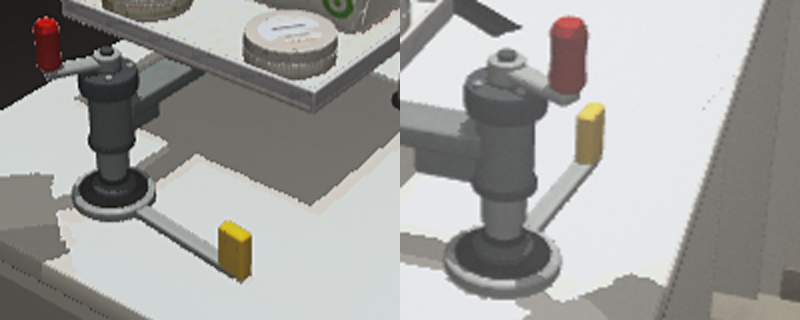

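The picture shows the foot standing centred on the disc, plate and crank both free, and the arm clear.

```bash
python3 -c "from bench import hand_in; print(hand_in())"
```

```text
the job is handed in; nothing more can be done
None
```

The job is handed in: the disc is centred under the foot, and I wound the crank about one full turn until it took 13.3 N to move (about 8.6 N when free). The arm let go of both and is clear; one mistyped move briefly pulled the crank grip outwards with about 77 N (wrist limit 120 N).

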